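# Clamp a fruit tub in the date-coding jig

### The job

Push the blue-lidded tub along the jig's white plate, between the two rails, until it sits against the end stop. Then push the red-knobbed clamp lever over past its centre, towards the tub, so that it snaps down and its foot holds the lid. Only push with the fingers: lift nothing, do not throw the clamp before the tub is home, and leave the other things where they stand.

Things in the scene. Friction and masses are not known exactly. Their poses are not given: they have to be found in the camera images.
- jig: Fixed jig on the table: white plate 420 x 170 x 8 mm, from x -215 to +205 mm. Origin on the table under the plate's centre line; +x is the push direction, z up. Two slick grey plastic rails, 100 mm apart inside, 40 mm high above the plate, run from x 0 to +120; the entry flares out 20 degrees per side back to x -56. A tub fully home has its centre at x +60, y 0
- jig_stop (a point): Centre of the foot of the end stop's face: dark steel, 114 mm wide, 45 mm high above the plate, across the jig at x +120 mm
- clamp_pivot (a point): Lever pivot, axis along the jig's y, at x +155, y 0, z +95 mm in the jig's frame. Its steel bracket, 44 mm wide and 108 mm high above the table, stands behind the stop (x +140 to +180)
- tub: box-shaped food tub, 120 (its x) x 90 (its y) x 65 mm high, white with a paper band, blue lid; about 0.3 to 0.6 kg. Origin: centre of its underside. Starts flat on the jig's plate ahead of the rails' flared entry, roughly in line with them, its x roughly along the jig's +x; it slides with dry friction (a few N)
- clamp (a joint): Lever angle, rad. 0 = open: handle leans 0.55 rad from upright towards the jig's +x, hold-down foot raised. Grows as the handle goes towards -x; upright at 0.55. A spring drives it to the nearer end, so past 0.55 it snaps over by itself. About 1.1 = clamped, foot on the lid (1.14 with no tub). Pushing the knob takes about 5 N at first, less towards the centre
- clamp_knob (a point): Centre of the red ball knob, 30 mm across, on the end of the 100 mm handle (steel rod 12 mm thick). Open: at x +207, y 0, z +180 mm in the jig's frame; upright: x +155, z +195; clamped: about x +103, z +180
- spare_tub: Leave alone. box-shaped food tub, 120 (its x) x 90 (its y) x 65 mm high, white with a paper band, green lid; about 0.3 to 0.6 kg. Origin: centre of its underside. Stands on the table beside the jig
- apple_red: Leave alone. Red apple, 74 mm across, 65 mm high, beside the jig. Origin: its underside
- apple_yellow: Leave alone. Yellow apple, 72 mm across, 63 mm high, beside the jig. Origin: its underside
- spray: Leave alone. White bottle, 68 mm across, 170 mm high, at the edge of the work area. Origin: its underside
- label_roll: Leave alone. Paper roll lying flat, 84 mm across, 50 mm high, at the edge of the work area. Origin: its underside
- jar: Leave alone. Amber jar with red lid, 72 mm across, 100 mm high, at the edge of the work area. Origin: its underside

How it is judged:
By the outcome, as a careful person would: the job done as asked, in the order asked, and still so for the second after the job is handed in, with the robot touching nothing.
It also fails if it takes over 51 s, if anything falls off the work surface, if the arm or the gripper's body presses on something with over 40 N, if the wrist force passes 120 N, or if a joint passes its speed limit or range.

### The arm

A 6-joint arm with a two-finger parallel gripper is mounted at the origin on the work surface. World frame = base frame: x ahead of the robot, y to its left, z up, the work surface at z = 0. Lengths are in m, angles in rad, forces in N, time in s.
With the tool pointing down it reaches from about 0.375 to 0.9 m from the base axis. Payload 3.1 kg.
Tool frame: the origin (TCP) lies midway between the tips of the shut fingers; the grasp point (between the pads) lies manip.hold_point_z behind it (manip.hold_point_z is the distance from the TCP to the grasp point, in m); z points along the fingers, y is the direction in which the jaws open and shut (so a half turn about z gives the same grasp; the last joint's range is limited). The gripper opens to 85 mm and grips with 20 to 120 N. Pads are 22 mm wide; open, the fingers measure 114 mm over their backs; the gripper's body (76 mm by 85 mm) begins 54 mm behind the grasp point. The pads swing forward as they close: fully open they stand 13 mm farther back than shut.
Start: joints at [1.137, 0.527, 1.433, -0, 1.181, -0.178], TCP at [0.157, 0.605, 0.199] pointing down, gripper open.
Joint ranges: [-3.08, 3.08], [-0.75, 2.2], [0.22, 2.44], [-1.43, 4.57], [0, 2.65], [-2.85, 2.85]. Speed limits (rad/s): [2.79, 2.79, 3.14, 3.14, 3.14, 3.14].

### API

Orientations are given as a unit quaternion [x, y, z, w].
In Python, from station import manip, snapshot, workorder, models gives the robot as it stands.
- The arm moves only by the tool jog_arm, never from a script. Its argument "commands" is a list of rows, each a list of 5 numbers: the opening in per cent of the stroke, from 0 (shut) to 100 (fully open), then the shift along the world's x, y, z in cm, then the turn about the world's z in rad. A call has 1 to 8 rows; each row shifts and turns the pose as measured when the row begins; what a row does not reach is not made up. A row lasts 1/12 s, in which the tool goes at most 41.7 mm and 7.16 degrees, less where a joint would pass 70% of its speed; a pose out of reach is approached as far as the arm can. A call with a gripper value outside its range is refused whole. The fingers move at their own pace and stop on an object; "squeeze" is the grip in N (left out, the last holds). Time passes only in rows, so rows that do not move let the fingers close. It gives the time, the measured TCP pose, the force and the opening at its end, in the units of the state.
- manip.sense(): the state, without advancing time (a new reading comes with each control period).
- snapshot(name): name is "scene" or "top" or "wrist"; returns a dict with "image" (400x640x3 uint8, red, green, blue), "intrinsics" (3x3 intrinsics, pixels), "extrinsics" (4x4, takes a point from camera to world coordinates); the wrist camera has in their place "hand_eye" (4x4, takes a point from camera to tool coordinates, whose origin is the TCP and whose axes are the flange's). Camera axes: x right, y down, z forward; pixel columns grow to the right and rows downward; lengths in m; the calibration is good to about 2 mm. A picture is of the moment at which its call begins: read the wrist's pose just before it. There is no depth.
- workorder.sign_off(): hands the job in, once; it reports no verdict.
Trained networks look in a picture, given as the dict that the camera call returned (one of the last four; its "shot" number tells which), for a name from the list of things; names that differ only in an ending like _2 or _b are one class to them, and where a whole thing is asked for, a point or a joint stands for the part that bears it (a point fixed in the world has none). Each returns a list of dicts, best first, with "score" (0 to 1); they miss things now and then, are a little off and sometimes report something else, mostly with a low value. They report only what shows in the picture. A call takes as long as a camera call.
- models.find_in(picture, name): "centre" ([x, y, z] in m, in world coordinates, good to about 4 mm: the middle of the surface that is visible of it).
- models.pinpoint(picture, name): "centre" ([x, y, z] in m, in world coordinates, good to about 4 mm: a listed point, or the origin of a listed thing).
The state is a dict: "t": time; "q": joint angles; "qd": joint speeds; "tau": joint torques, N m; "tcp_pos": TCP position; "tool_rot": TCP orientation; "force": force on the tool from outside, world axes, zero at the start; "ft_torque": the same for the moment, N m; "finger_gap": opening from 0.0 (shut) to 1.0 (fully open).
Only numpy, scipy, OpenCV 4.12 (cv2) and the standard library are available. Lean on these libraries where they do the work, as an engineer would, in place of code of your own. Each camera call takes 0.05 s, during which the arm holds its last target. There are 200 camera calls.

## Working session

There is one attempt and no reset: what is moved stays moved. The work goes in short steps, Python scripts to look and compute and a tool call to move; the robot and the scene stay as the last step left them, time stands still between calls to the robot, and variables do not carry over. Pictures are saved under pics/ and viewed, about 8 in all and at most 12, crops included, and the job is handed in when it is done.

Besides the shell and the picture viewer there is one more tool, called in YAML: its name, and indented under it one key for each argument. jog_arm: Moves the arm, as the interface text tells. Its arguments: {"type":"object","properties":{"commands":{"type":"array","items":{"type":"array","items":{"type":"number"}}},"squeeze":{"type":"number"}},"required":["commands"]}

```bash
mkdir -p pics
cat > h.py <<'E'
import numpy as np, cv2
from station import manip, snapshot, workorder, models
def save(p,n): cv2.imwrite(f'pics/{n}.png', p['image'][:,:,::-1])
def px(p,X):
    c=np.linalg.inv(p['extrinsics'])@np.append(X,1); u=p['intrinsics']@c[:3]; return (u[:2]/u[2]).round()
E
python3 - <<'E'
from h import *
s=manip.sense(); print(s['t'],s['tcp_pos'],s['tool_rot'],manip.hold_point_z)
for c in ('top','scene'):
    p=snapshot(c); save(p,c+'1')
    for n in 'jig jig_stop clamp_pivot clamp_knob tub spare_tub apple_red apple_yellow spray label_roll jar'.split():
        r=models.pinpoint(p,n)
        print(c,n,[(np.round(a['centre'],3),round(a['score'],2),px(p,a['centre'])) for a in r[:2]])
E
```

```text
0.0 [0.15717289 0.60409017 0.19773609] [ 1.27065565e-01  9.91893710e-01 -1.05296575e-03 -3.17776841e-04] 0.0187
top jig [(array([ 0.556, -0.061,  0.   ]), 0.9, array([332., 195.]))]
top jig_stop [(array([0.588, 0.061, 0.01 ]), 0.62, array([295., 186.])), (array([ 0.699, -0.144,  0.002]), 0.55, array([357., 152.]))]
top clamp_pivot [(array([0.592, 0.088, 0.094]), 0.62, array([284., 182.]))]
top clamp_knob [(array([0.607, 0.14 , 0.186]), 0.53, array([261., 175.]))]
top tub [(array([ 0.524, -0.153,  0.01 ]), 0.81, array([360., 204.]))]
top spare_tub [(array([ 0.701, -0.146, -0.002]), 0.9, array([357., 151.]))]
top apple_red [(array([ 0.414, -0.036,  0.002]), 0.75, array([325., 238.]))]
top apple_yellow [(array([0.449, 0.075, 0.001]), 0.87, array([292., 228.]))]
top spray [(array([0.697, 0.348, 0.002]), 0.9, array([209., 154.])), (array([ 0.414, -0.033, -0.   ]), 0.43, array([324., 238.]))]
top label_roll [(array([ 0.67 , -0.364,  0.001]), 0.88, array([423., 159.]))]
top jar [(array([ 0.375, -0.435,  0.003]), 0.88, array([448., 249.]))]
scene jig [(array([ 0.552, -0.057,  0.001]), 0.59, array([311., 229.]))]
scene jig_stop [(array([0.583, 0.054, 0.012]), 0.77, array([348., 228.]))]
scene clamp_pivot [(array([0.593, 0.094, 0.093]), 0.73, array([363., 212.]))]
scene clamp_knob [(array([0.609, 0.141, 0.173]), 0.55, array([383., 196.]))]
scene tub [(array([ 0.526, -0.153,  0.009]), 0.69, array([279., 227.]))]
scene spare_tub [(array([ 0.701, -0.145, -0.001]), 0.57, array([293., 276.]))]
scene apple_red [(array([ 0.418, -0.029, -0.004]), 0.75, array([310., 196.]))]
scene apple_yellow [(array([0.447, 0.076, 0.   ]), 0.81, array([343., 196.]))]
scene spray [(array([0.696, 0.346, 0.001]), 0.8, array([450., 240.]))]
scene label_roll [(array([ 0.673, -0.365,  0.002]), 0.9, array([216., 284.])), (array([ 0.526, -0.155,  0.006]), 0.18, array([279., 228.]))]
scene jar [(array([ 0.371, -0.433,  0.001]), 0.6, array([187., 208.]))]
```

View pics/top1.png

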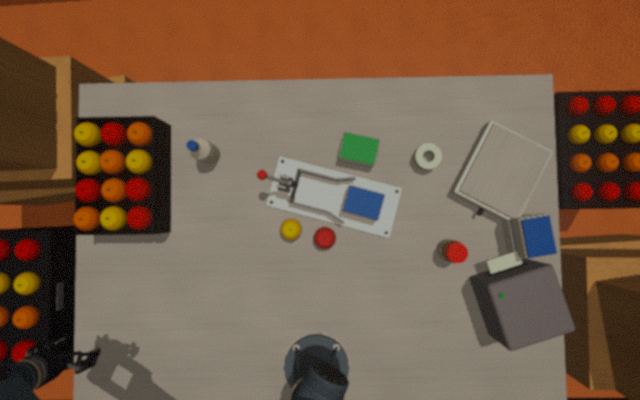

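View pics/scene1.png

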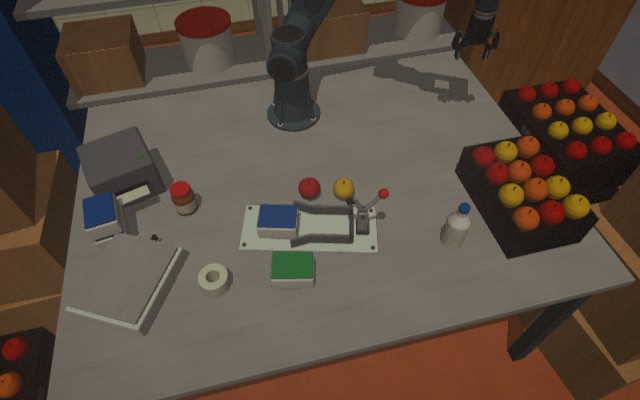

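The top view shows the blue tub at (363,203), the flared rails with the stop near (295,185) and the knob at (262,175). The scene view agrees. The jig's +x runs at about 75.5° in world, from jig origin ≈ (0.554, -0.059). I'll go round to behind the tub, turning so the jaws lie across the jig.

jog_arm:
  commands:
    - [40, 2.2, -3.3, 0, -0.12]
    - [40, 2.2, -3.3, 0, -0.12]
    - [40, 2.2, -3.3, 0, -0.12]
    - [40, 2.2, -3.3, 0, -0.12]
    - [40, 2.2, -3.3, 0, -0.12]
    - [40, 2.2, -3.3, 0, -0.12]
    - [40, 2.2, -3.3, 0, -0.12]
    - [40, 2.2, -3.3, 0, -0.12]

```text
t: 1.87
tcp_pos: [0.3346, 0.3386, 0.1996]
tool_rot: [0.582, 0.813, 0.005, 0.002]
force: [-0.5, 0.2, -0.5]
finger_gap: 0.4
```

jog_arm:
  commands:
    - [40, 2.2, -3.3, 0, -0.12]
    - [40, 2.2, -3.3, 0, -0.12]
    - [40, 2.2, -3.3, 0, -0.12]
    - [40, 2.2, -3.3, 0, -0.12]
    - [40, 0.8, -4, 0, -0.12]
    - [40, 0.8, -4, 0, -0.06]
    - [40, 0.8, -4, 0, 0]
    - [40, 0.8, -4, 0, 0]

```text
t: 2.53
tcp_pos: [0.4633, 0.0373, 0.2025]
tool_rot: [0.824, 0.567, 0.009, 0.007]
force: [0.9, 0.9, -0.0]
finger_gap: 0.404
```

jog_arm:
  commands:
    - [40, 0.6, -4, 0, 0.06]
    - [40, 0.6, -4, 0, 0.05]
    - [40, 0.6, -4, 0, 0]
    - [40, 0.6, -4, 0, 0]
    - [40, 0.6, -4, 0, 0]
    - [40, 0.6, -4, 0, 0]
    - [40, 0.3, -3.5, 0, 0]
    - [40, 0, 0, 0, 0]

```text
t: 3.2
tcp_pos: [0.5047, -0.2562, 0.2051]
tool_rot: [0.792, 0.61, 0.011, 0.013]
force: [0.6, 0.4, -0.5]
finger_gap: 0.401
```

Run:
```python
from h import *
from scipy.spatial.transform import Rotation as R
s=manip.sense(); r=R.from_quat(s['tool_rot']); print(s['t'],s['tcp_pos'],r.as_matrix()[:,1])
p=snapshot('wrist'); T=np.eye(4);T[:3,:3]=r.as_matrix();T[:3,3]=s['tcp_pos']; p2=dict(p,extrinsics=T@p['hand_eye']); save(p,'w1')
for n in ('tub','jig','jig_stop','clamp_pivot','clamp_knob'):
    print(n,[(np.round(a['centre'],3),round(a['score'],2),px(p2,a['centre'])) for a in models.pinpoint(p,n)[:2]])
np.savez('w1',K=p['intrinsics'],E=p2['extrinsics'])
```

```text
3.2 [ 0.5046704  -0.25623269  0.20510504] [ 0.9661762  -0.25554725  0.03462889]
tub [(array([ 0.524, -0.154,  0.006]), 0.74, array([304.,  74.]))]
jig []
jig_stop []
clamp_pivot [(array([ 0.7  , -0.148, -0.001]), 0.3, array([456.,  25.]))]
clamp_knob []
```

View pics/w1.png

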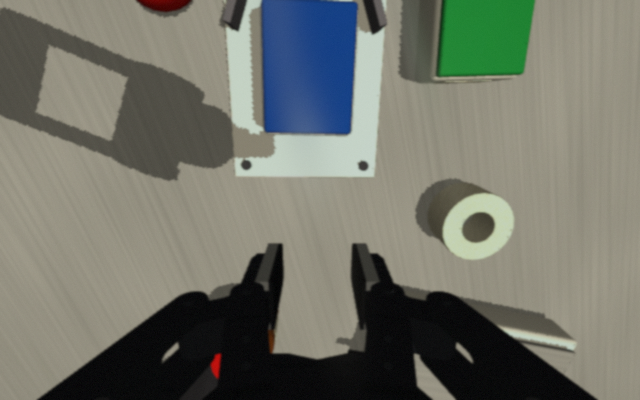

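The wrist view shows the plate's rear corners at (236,178) and (375,177), the screws at (246,165) and (363,166), and the lid's corners at (264,131), (350,134), (356,2) and (262,2). I'll convert these to world positions.

Run:
```python
import numpy as np
d=np.load('w1.npz');K,E=d['K'],d['E']
def w(u,v,z):
    r=E[:3,:3]@np.linalg.solve(K,[u,v,1]);o=E[:3,3];return (o+r*(z-o[2])/r[2])[:2]
a,b=w(236,178,.008),w(375,177,.008);m=(a+b)/2;e=a-b
print(a,b,np.linalg.norm(e),'xdir',np.degrees(np.arctan2(e[1],e[0]))-90)
x=np.array([e[1],-e[0]])/np.linalg.norm(e);print('origin',m+.215*x)
L=[w(*q,.073) for q in((264,131),(350,134),(356,2),(262,2))]
c=sum(L)/4;f=(L[2]+L[3]-L[0]-L[1])/2
print(np.round(L,3),c,np.degrees(np.arctan2(f[1],f[0])),np.linalg.norm(f))
for l in(np.array([.5925,.091]),np.array([.608,.1405])):print('piv/knob in jig',x@(l-m)-.215,np.array([-x[1],x[0]])@(l-m))
g=c-m;print('tub in jig',x@g-.215,np.array([-x[1],x[0]])@g)
```

```text
[ 0.41393232 -0.24624781] [ 0.57707991 -0.2895381 ] 0.16879332622746163 xdir 75.13934010031744
origin [ 0.55064699 -0.06008419]
[[ 0.473 -0.198]
 [ 0.552 -0.222]
 [ 0.582 -0.115]
 [ 0.504 -0.095]] [ 0.52780332 -0.1575014 ] 73.80397735667883 0.10985970850434983
piv/knob in jig 0.15676479536914792 -0.001704680466587269
piv/knob in jig 0.2085844119731223 -0.003991017059721089
tub in jig -0.10001753329556246 -0.002904908158024775
```

Jig origin is (0.552, -0.060) with +x along (0.255, 0.967). The tub is in line, with its rear at jig x ≈ -0.160. I'm now descending behind it.

jog_arm:
  commands:
    - [40, -0.4, 0.1, -3.4, 0]
    - [40, 0, 0, -3.4, 0]
    - [40, 0, 0, -3.4, 0]
    - [40, 0, 0, -3, 0]
    - [40, 0, 0, -2.5, 0]
    - [40, 0, 0, 0, 0]

```text
t: 4.0
tcp_pos: [0.502, -0.237, 0.0484]
tool_rot: [0.786, 0.618, 0.014, 0.015]
force: [0.2, 0.4, -0.2]
finger_gap: 0.4
```

jog_arm:
  commands:
    - [40, 0, 0, -0.7, 0]
    - [40, 0, 0, -0.5, 0]
    - [40, 0.3, 0.9, 0, 0]
    - [40, 0.3, 1.0, 0, 0]
    - [40, 0.3, 1.0, 0, 0]
    - [40, 0.3, 1.0, 0, 0]

```text
t: 4.5
tcp_pos: [0.5183, -0.1962, 0.0411]
tool_rot: [0.785, 0.62, 0.014, 0.02]
force: [0.4, 0.3, 0.1]
finger_gap: 0.399
```

```bash
cat >> h.py <<'E'
O=np.array([.552,-.060]);X=np.array([.255,.967]);Y=np.array([-.967,.255])
def jig(p): return np.round([X@(np.array(p)[:2]-O),Y@(np.array(p)[:2]-O),p[2]],3)
E
python3 - <<'E'
from h import *
s=manip.sense();print(s['t'],jig(s['tcp_pos']),s['force'])
for c in('top','scene'):
    p=snapshot(c);save(p,c+'2');print([(jig(a['centre']),a['score']) for a in models.pinpoint(p,'tub')[:2]])
    u=px(p,s['tcp_pos']).astype(int);print(u);im=p['image'][max(u[1]-50,0):u[1]+50,u[0]-65:u[0]+65]
    cv2.imwrite(f'pics/{c}2c.png',cv2.resize(im,None,fx=5,fy=5,interpolation=3)[:,:,::-1])
E
```

```text
4.5 [-0.14  -0.002  0.041] [0.4451074  0.33455532 0.10392002]
[(array([-0.083,  0.003,  0.009]), 0.8), (array([ 0.209, -0.002,  0.183]), 0.65)]
[375 205]
[(array([-0.083, -0.001,  0.008]), 0.73)]
[264 222]
```

View pics/scene2c.png

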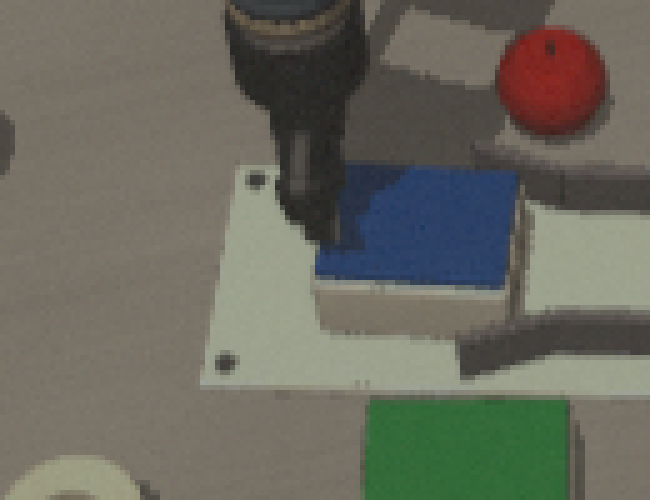

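The crop shows the fingers against the tub's rear end and the tub already moving squarely towards the flare (jig x ≈ -0.083). I'm continuing the push.

jog_arm:
  commands:
    - [40, 0.3, 1.0, -0.1, 0]
    - [40, 0.3, 1.0, -0.1, 0]
    - [40, 0.3, 1.0, -0.1, 0]
    - [40, 0.3, 1.0, 0, 0]
    - [40, 0.2, 1.0, 0, 0]
    - [40, 0.3, 1.0, 0, 0]
    - [40, 0.2, 1.0, 0, 0]
    - [40, 0.2, 1.0, 0, 0]

```text
t: 5.37
tcp_pos: [0.5428, -0.1194, 0.041]
tool_rot: [0.785, 0.619, 0.014, 0.026]
force: [-0.9, -0.4, 0.5]
finger_gap: 0.395
```

```bash
cat > c.py <<'E'
from h import *
s=manip.sense();print(s['t'],jig(s['tcp_pos']),s['force'].round(1),np.round(s['tool_rot'],3))
for c in('top','scene'):
    p=snapshot(c);print([(n,jig(a['centre']),a['score']) for n in('tub','clamp_knob') for a in models.pinpoint(p,n)[:1]])
E
python3 c.py
```

```text
5.3667 [-0.06  -0.006  0.041] [-0.9 -0.4  0.5] [0.785 0.619 0.014 0.026]
[('clamp_knob', array([0.209, 0.   , 0.183]), 0.57)]
[('tub', array([-0.081,  0.   ,  0.007]), 0.61), ('clamp_knob', array([ 0.213, -0.007,  0.179]), 0.77)]
```

Run:
```python
from h import *
o=[]
for c in('top','scene'):
    p=snapshot(c);u=px(p,np.array([.545,-.1,.03])).astype(int)
    o.append(cv2.resize(p['image'][u[1]-50:u[1]+50,u[0]-65:u[0]+65],None,fx=3,fy=3,interpolation=2))
p=snapshot('wrist');o=np.hstack(o);o=np.vstack([o,cv2.resize(p['image'],(780,488))[:290]])
cv2.imwrite('pics/m3.png',o[:,:,::-1])
```

```text
(no output)
```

View pics/m3.png

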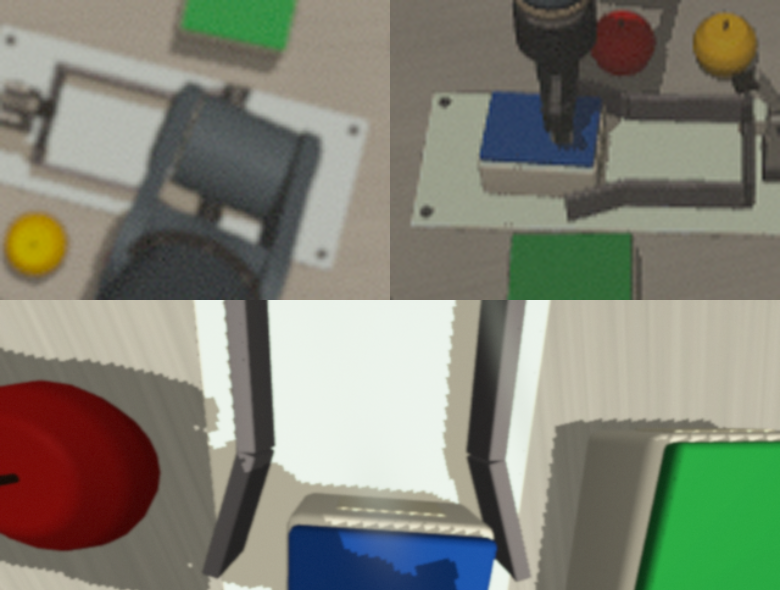

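The fingers appear to be over the lid although the reading says z = 0.041. I'll check the measured pose against the pictures.

Run:
```python
from h import *
s=manip.sense();print(s['t'],s['tcp_pos'],np.round(s['q'],3),s['tau'].round(1),s['force'])
p=snapshot('scene');t=s['tcp_pos'];g=px(p,t);print(g,px(p,t+[0,0,.05]))
for n in('tub',): print([(jig(a['centre'])) for a in models.find_in(p,n)])
im=cv2.resize(p['image'][170:260,235:355],None,fx=6,fy=6,interpolation=2)[:,:,::-1].copy()
for z,col in((t[2],(0,255,0)),(.08,(0,255,255)),(.2,(255,0,255))):
    u=px(p,[t[0],t[1],z]);cv2.circle(im,(int((u[0]-235)*6),int((u[1]-170)*6)),4,col,-1)
cv2.imwrite('pics/m4.png',im)
```

```text
5.8167 [ 0.54284572 -0.12118079  0.04125948] [-4.21e-01  6.52e-01  1.78e+00  1.00e-03  6.50e-01 -1.86e-01] [  0.1 -41.5  -9.6   0.   -0.2  -0. ] [-0.94392589 -0.55188425  1.02503755]
[290. 223.] [289. 213.]
[]
```

View pics/m4.png

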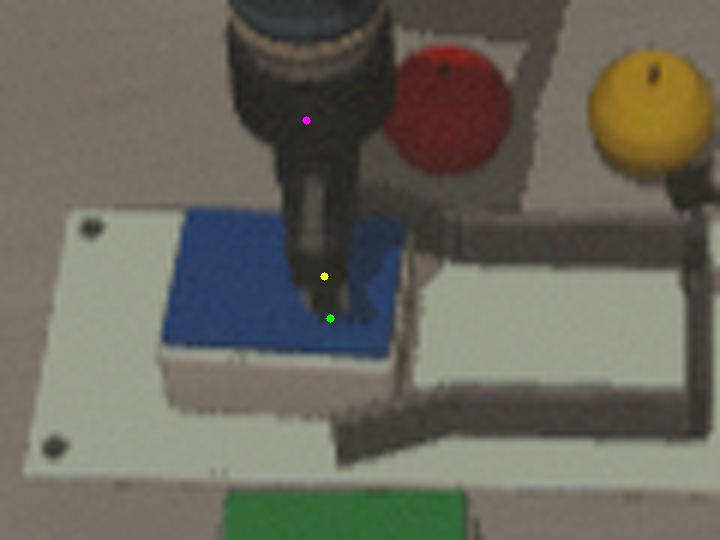

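Run:
```python
from h import *
from scipy.spatial.transform import Rotation as R
s=manip.sense();p=snapshot('wrist');save(p,'w5')
T=np.eye(4);T[:3,:3]=R.from_quat(s['tool_rot']).as_matrix();T[:3,3]=s['tcp_pos'];p2=dict(p,extrinsics=T@p['hand_eye'])
def W(x,y,z): return np.r_[O+x*X+y*Y,z]
im=p['image'][:,:,::-1].copy()
for q in[(0,.05,.008),(0,-.05,.008),(0,.05,.048),(0,-.05,.048),(-.056,.07,.048),(-.056,-.07,.048),(-.02,.045,.073),(-.02,-.045,.073)]:
    u=px(p2,W(*q)).astype(int);print(q,u);cv2.circle(im,tuple(map(int,u)),3,(0,255,0),-1)
print(p['intrinsics'][0,0],p['hand_eye'].round(3),p2['extrinsics'][:3,3])
cv2.imwrite('pics/w5m.png',im)
```

```text
(0, 0.05, 0.008) [226 122]
(0, -0.05, 0.008) [382 125]
(0, 0.05, 0.048) [209 128]
(0, -0.05, 0.048) [401 131]
(-0.056, 0.07, 0.048) [181 229]
(-0.056, -0.07, 0.048) [424 228]
(-0.02, 0.045, 0.073) [209 178]
(-0.02, -0.045, 0.073) [402 180]
313.92616677252045 [[ 0.    -0.953 -0.301  0.077]
 [ 1.     0.     0.     0.   ]
 [-0.    -0.301  0.953 -0.175]
 [ 0.     0.     0.     1.   ]] [ 0.55164719 -0.04260984  0.21488169]
```

View pics/w5m.png

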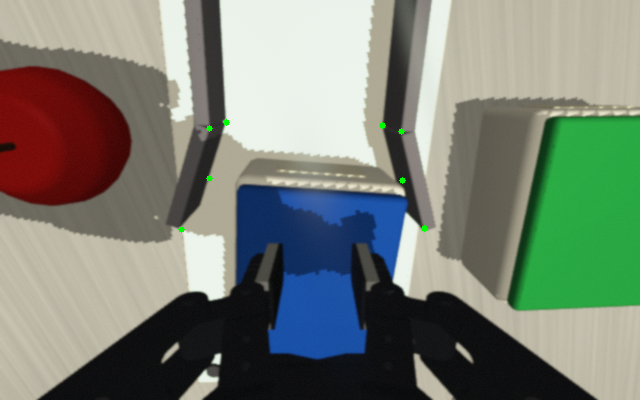

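The measured pose fits the jig (markers lie on the rails), but the lid appears smaller than a 73 mm high top would. Its top is really at about z 0.05–0.058, so the fingers, whose tips sit farther back when part open, slid over it. I'll go up, back and come down lower, with the fingers closed further.

jog_arm:
  commands:
    - [40, 0, 0, 3, 0]
    - [40, 0, 0, 3, 0]
    - [25, -1, -3, 0, 0]
    - [25, -1, -3, 0, 0]
    - [25, -1, -3, 0, 0]
    - [25, -0.8, -3, 0, 0]
    - [25, 0, 0, 0, 0]

```text
t: 6.55
tcp_pos: [0.5035, -0.2453, 0.104]
tool_rot: [0.784, 0.62, 0.013, 0.027]
force: [0.1, -0.1, 0.2]
finger_gap: 0.253
```

```bash
python3 c.py
```

```text
6.55 [-0.192 -0.     0.104] [ 0.1 -0.1  0.2] [0.784 0.62  0.013 0.027]
[('tub', array([-0.085, -0.001,  0.009]), 0.79), ('clamp_knob', array([ 0.211, -0.003,  0.182]), 0.71)]
[('tub', array([-0.084, -0.003,  0.003]), 0.87), ('clamp_knob', array([ 0.209, -0.004,  0.177]), 0.74)]
```

jog_arm:
  commands:
    - [25, 0, 0, -3, 0]
    - [25, 0, 0, -2.5, 0]
    - [25, 0, 0, -1.5, 0]
    - [25, 0, 0, 0, 0]

```text
t: 7.18
tcp_pos: [0.5065, -0.234, 0.0328]
tool_rot: [0.779, 0.626, 0.015, 0.026]
force: [-0.9, -0.3, -1.2]
finger_gap: 0.249
```

jog_arm:
  commands:
    - [25, 0, 0, -0.6, 0]
    - [25, 0, 0, -0.5, 0]
    - [25, 0, 0, 0, 0]

```text
t: 7.43
tcp_pos: [0.5074, -0.2316, 0.0215]
tool_rot: [0.778, 0.627, 0.015, 0.026]
force: [-0.5, 0.7, 0.2]
finger_gap: 0.251
```

Run:
```python
from h import *
from scipy.spatial.transform import Rotation as R
s=manip.sense();print(s['t'],jig(s['tcp_pos']),s['force'])
p=snapshot('scene');a=cv2.resize(p['image'][180:260,235:355],None,fx=5,fy=5,interpolation=2)
w=snapshot('wrist');cv2.imwrite('pics/m6.png',np.vstack([a[:300],cv2.resize(w['image'],(600,375))[75:]])[:,:,::-1])
```

```text
7.4333 [-0.177 -0.001  0.021] [-0.5183587   0.66082809  0.1703674 ]
```

View pics/m6.png

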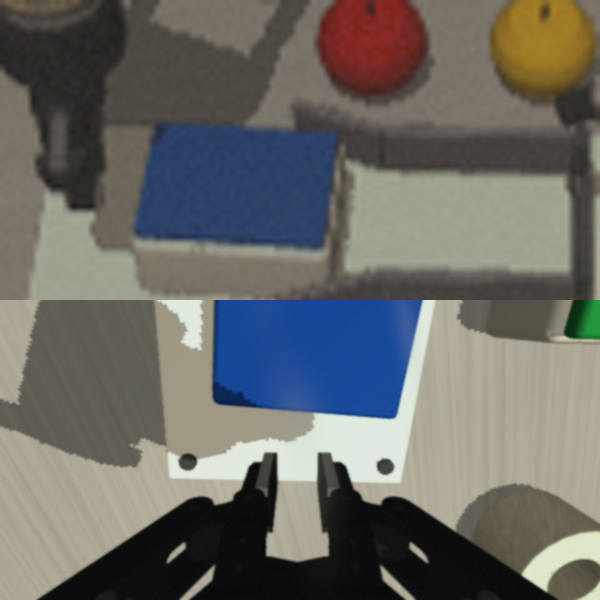

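Now the fingertips (80,205 in the upper crop) are beside the plate surface, behind the tub and well below its lid. I'll push and verify.

jog_arm:
  commands:
    - [25, 0.2, 1.0, 0, 0]
    - [25, 0.2, 1.0, 0, 0]
    - [25, 0.2, 1.0, 0, 0]
    - [25, 0.2, 1.0, 0, 0]
    - [25, 0.2, 1.0, 0, 0]

```text
t: 7.95
tcp_pos: [0.5209, -0.182, 0.0252]
tool_rot: [0.779, 0.626, 0.016, 0.031]
force: [0.2, -1.4, -1.2]
finger_gap: 0.25
```

```bash
python3 c.py
```

```text
7.95 [-0.126 -0.001  0.025] [ 0.2 -1.4 -1.2] [0.779 0.626 0.016 0.031]
[('tub', array([-0.054,  0.003,  0.01 ]), 0.9), ('clamp_knob', array([ 0.208, -0.001,  0.182]), 0.54)]
[('tub', array([-0.05 , -0.   ,  0.004]), 0.88), ('clamp_knob', array([ 0.209, -0.005,  0.178]), 0.6)]
```

The tub is moving with the fingers, so I'm continuing.

jog_arm:
  commands:
    - [25, 0.25, 1.0, -0.1, 0]
    - [25, 0.25, 1.0, -0.1, 0]
    - [25, 0.25, 1.0, -0.1, 0]
    - [25, 0.25, 1.0, -0.1, 0]
    - [25, 0.25, 1.0, -0.1, 0]
    - [25, 0.25, 1.0, -0.1, 0]
    - [25, 0.25, 1.0, -0.1, 0]
    - [25, 0.25, 1.0, -0.1, 0]

```text
t: 8.92
tcp_pos: [0.5483, -0.1136, 0.023]
tool_rot: [0.778, 0.626, 0.015, 0.045]
force: [-4.7, -7.5, 6.7]
finger_gap: 0.252
```

```bash
python3 c.py
```

```text
8.9167 [-0.053 -0.01   0.023] [-4.7 -7.5  6.7] [0.778 0.626 0.015 0.045]
[('tub', array([0.02 , 0.001, 0.012]), 0.87), ('clamp_knob', array([ 0.207, -0.003,  0.181]), 0.75)]
[('tub', array([ 0.022, -0.001,  0.006]), 0.63), ('clamp_knob', array([ 0.21 , -0.007,  0.175]), 0.71)]
```

jog_arm:
  commands:
    - [25, 0.1, 0.9, 0, 0]
    - [25, 0.1, 0.9, 0, 0]
    - [25, 0.1, 0.9, 0, 0]
    - [25, 0.1, 0.8, 0, 0]

```text
t: 9.55
tcp_pos: [0.5535, -0.079, 0.0219]
tool_rot: [0.78, 0.624, 0.015, 0.045]
force: [-0.7, -3.8, 1.0]
finger_gap: 0.25
```

```bash
python3 c.py
```

```text
9.55 [-0.018 -0.006  0.022] [-0.7 -3.8  1. ] [0.78  0.624 0.015 0.045]
[('tub', array([0.052, 0.004, 0.007]), 0.7), ('clamp_knob', array([ 0.208, -0.004,  0.182]), 0.78)]
[('tub', array([0.055, 0.   , 0.003]), 0.9), ('clamp_knob', array([ 0.21 , -0.007,  0.176]), 0.83)]
```

Only about 6 mm is left, so I'll press gently to the stop and watch for the force to rise.

jog_arm:
  commands:
    - [25, 0.1, 0.4, 0, 0]
    - [25, 0.1, 0.4, 0, 0]
    - [25, 0.1, 0.3, 0, 0]

```text
t: 10.1
tcp_pos: [0.5528, -0.0733, 0.0218]
tool_rot: [0.779, 0.625, 0.01, 0.045]
force: [-7.6, -17.5, 4.1]
finger_gap: 0.249
```

Force rose to 19 N, so the tub is on the stop. I'll back off, rise, and check it.

jog_arm:
  commands:
    - [25, -0.4, -1.5, 0, 0]
    - [25, -0.4, -1.5, 0, 0]
    - [20, 0, 0, 4, 0]
    - [15, 0, 0, 4, 0]
    - [15, 0, 0, 4, 0]
    - [15, 0, 0, 4, 0]
    - [15, 0, 0, 4, 0]
    - [15, 0, 0, 4, 0]

```text
t: 10.77
tcp_pos: [0.5314, -0.1006, 0.2552]
tool_rot: [0.781, 0.624, 0.001, 0.028]
force: [1.7, 0.1, -0.3]
finger_gap: 0.147
```

```bash
python3 c.py
python3 - <<'E'
from h import *
p=snapshot('scene');a=cv2.resize(p['image'][170:260,265:415],None,fx=5,fy=5,interpolation=2)
cv2.imwrite('pics/m7.png',a[:,:,::-1])
E
```

```text
10.7667 [-0.045  0.01   0.255] [ 1.7  0.1 -0.3] [0.781 0.624 0.001 0.028]
[('tub', array([0.06 , 0.004, 0.009]), 0.79), ('clamp_knob', array([ 0.21 , -0.002,  0.182]), 0.64)]
[('tub', array([0.059, 0.004, 0.006]), 0.89), ('clamp_knob', array([ 0.211, -0.007,  0.177]), 0.69)]
```

View pics/m7.png

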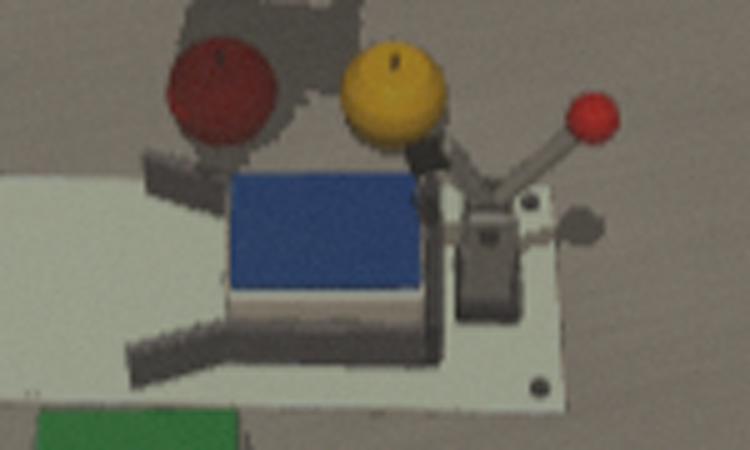

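The tub is home: the lid lies flush with the dark stop at (430,250), networks put it at x ≈ 0.060, and the clamp is still open. Next I go over and beyond the knob.

jog_arm:
  commands:
    - [12, 0.6, 2, 1.5, 0]
    - [12, 1.1, 3.7, 0.5, 0]
    - [12, 1.1, 3.7, 0, 0]
    - [12, 1.1, 3.7, 0, 0]
    - [12, 1.1, 3.7, 0, 0]
    - [12, 1.1, 3.7, 0, 0]
    - [12, 1.1, 3.7, 0, 0]
    - [12, 1.1, 3.7, 0, 0]

```text
t: 11.78
tcp_pos: [0.6059, 0.1827, 0.2534]
tool_rot: [0.786, 0.618, -0.015, 0.015]
force: [0.9, -0.2, -0.3]
finger_gap: 0.122
```

jog_arm:
  commands:
    - [12, 1.8, 1.8, 0, 0]
    - [12, 0, 0, 0, 0]
    - [12, 0, 0, -3, 0]
    - [12, 0, 0, -3, 0]
    - [12, 0, 0, -2, 0]
    - [12, 0, 0, 0, 0]

```text
t: 12.28
tcp_pos: [0.6191, 0.2112, 0.1568]
tool_rot: [0.782, 0.623, -0.022, 0.009]
force: [-1.2, -0.8, 0.2]
finger_gap: 0.124
```

```bash
python3 c.py
```

```text
12.2833 [0.279 0.004 0.157] [-1.2 -0.8  0.2] [ 0.782  0.623 -0.022  0.009]
[('tub', array([0.062, 0.006, 0.013]), 0.9), ('clamp_knob', array([ 0.209, -0.001,  0.183]), 0.67)]
[('clamp_knob', array([ 0.207, -0.007,  0.174]), 0.78)]
```

jog_arm:
  commands:
    - [12, 0.5, -0.9, 1.0, 0]
    - [12, 0, -1.2, 0.3, 0]
    - [12, -0.3, -1.2, 0, 0]
    - [12, -0.3, -1.2, 0, 0]
    - [12, -0.3, -1.2, 0, 0]
    - [12, -0.3, -1.2, 0, 0]

```text
t: 13.08
tcp_pos: [0.6214, 0.1378, 0.1869]
tool_rot: [0.782, 0.623, -0.009, 0.017]
force: [0.1, -0.3, 0.2]
finger_gap: 0.119
```

```bash
python3 c.py
```

```text
13.0833 [ 0.209 -0.017  0.187] [ 0.1 -0.3  0.2] [ 0.782  0.623 -0.009  0.017]
[('tub', array([0.056, 0.004, 0.008]), 0.75), ('clamp_knob', array([ 0.209, -0.001,  0.182]), 0.84)]
[('tub', array([0.059, 0.005, 0.005]), 0.58), ('clamp_knob', array([ 0.211, -0.005,  0.177]), 0.88)]
```

The fingers drifted up and sideways and missed the knob (force 0, knob unmoved). I'll lift, go back and come in lower, in shorter calls.

jog_arm:
  commands:
    - [8, 0, 0, 3, 0]
    - [8, 0, 2, 0, 0]
    - [8, 0, 3, 0, 0]
    - [8, -0.6, 3, 0, 0]
    - [8, 0, 0, -2, 0]
    - [8, 0, 0, -2, 0]
    - [8, 0, 0, 0, 0]

```text
t: 13.97
tcp_pos: [0.6167, 0.2296, 0.1764]
tool_rot: [0.78, 0.625, -0.007, 0.016]
force: [-1.2, -1.3, -0.4]
finger_gap: 0.078
```

jog_arm:
  commands:
    - [8, 0.9, -1.3, -1.2, 0]
    - [8, 0, -1.2, -0.7, 0]
    - [8, 0, 0, 0, 0]

```text
t: 14.22
tcp_pos: [0.6264, 0.2049, 0.1562]
tool_rot: [0.779, 0.627, -0.007, 0.016]
force: [-0.5, -0.2, -0.9]
finger_gap: 0.084
```

jog_arm:
  commands:
    - [8, -0.35, -1.0, 0, 0]
    - [8, -0.35, -1.0, 0, 0]
    - [8, -0.35, -1.0, 0, 0]

```text
t: 14.47
tcp_pos: [0.6168, 0.1718, 0.1566]
tool_rot: [0.779, 0.627, -0.006, 0.017]
force: [0.3, -0.5, -0.1]
finger_gap: 0.08
```

jog_arm:
  commands:
    - [8, -0.35, -1.0, 0, 0]
    - [8, -0.35, -1.0, 0, 0]
    - [8, -0.35, -1.0, 0.2, 0]

```text
t: 14.72
tcp_pos: [0.609, 0.1439, 0.1648]
tool_rot: [0.781, 0.624, 0.003, 0.015]
force: [-1.4, 6.1, 8.3]
finger_gap: 0.075
```

```bash
python3 c.py
```

```text
14.7167 [ 0.212 -0.003  0.165] [-1.4  6.1  8.3] [0.781 0.624 0.003 0.015]
[('tub', array([0.06 , 0.003, 0.005]), 0.94), ('clamp_knob', array([ 0.195, -0.005,  0.192]), 0.66)]
[('tub', array([0.063, 0.001, 0.007]), 0.96), ('clamp_knob', array([ 0.197, -0.006,  0.185]), 0.74)]
```

The lever is moving, so I'm continuing past the centre.

jog_arm:
  commands:
    - [8, -0.35, -1.0, 0, 0]
    - [8, -0.35, -1.0, 0, 0]
    - [8, -0.35, -1.0, 0, 0]

```text
t: 15.27
tcp_pos: [0.6024, 0.1189, 0.1738]
tool_rot: [0.781, 0.624, 0.013, 0.016]
force: [0.3, 1.8, 4.2]
finger_gap: 0.08
```

```bash
python3 c.py
```

```text
15.2667 [ 0.186 -0.003  0.174] [0.3 1.8 4.2] [0.781 0.624 0.013 0.016]
[('tub', array([0.061, 0.004, 0.008]), 0.79), ('clamp_knob', array([ 0.171, -0.002,  0.197]), 0.49)]
[('tub', array([0.061, 0.003, 0.006]), 0.93), ('clamp_knob', array([ 0.171, -0.003,  0.192]), 0.82)]
```

jog_arm:
  commands:
    - [8, -0.3, -1.0, 0, 0]
    - [8, -0.3, -1.0, 0, 0]
    - [8, -0.3, -1.0, 0, 0]
    - [8, 0, 0, 0, 0]

```text
t: 15.9
tcp_pos: [0.5925, 0.0846, 0.1772]
tool_rot: [0.781, 0.624, 0.014, 0.018]
force: [0.1, -0.1, -0.0]
finger_gap: 0.081
```

```bash
python3 c.py
```

```text
15.9 [ 0.15  -0.002  0.177] [ 0.1 -0.1 -0. ] [0.781 0.624 0.014 0.018]
[('tub', array([0.06 , 0.005, 0.009]), 0.74), ('clamp_knob', array([ 0.102, -0.002,  0.183]), 0.6)]
[('tub', array([ 0.06 , -0.001,  0.003]), 0.74), ('clamp_knob', array([ 0.105, -0.005,  0.178]), 0.62)]
```

It snapped over and the knob is now at x ≈ 0.103. I'll back off in +x, rise clear and check.

jog_arm:
  commands:
    - [8, 0.5, 2, 0, 0]
    - [8, 0.8, 3, 0, 0]
    - [8, 0, 0, 4, 0]
    - [8, 0, 0, 4, 0]
    - [8, 0, 3, 2, 0]
    - [8, 0, 3, 0, 0]
    - [8, 0, 0, 0, 0]

```text
t: 16.78
tcp_pos: [0.6051, 0.203, 0.274]
tool_rot: [0.781, 0.624, 0.01, 0.013]
force: [-0.5, -0.1, 0.5]
finger_gap: 0.077
```

```bash
python3 c.py
python3 - <<'E'
from h import *
p=snapshot('scene');a=cv2.resize(p['image'][170:300,245:415],None,fx=4,fy=4,interpolation=2)
cv2.imwrite('pics/m8.png',a[:,:,::-1])
t=snapshot('top')
for n in 'spare_tub apple_red apple_yellow spray label_roll jar'.split():
    print(n,[np.round(a['centre'],3) for q in(t,p) for a in models.pinpoint(q,n)[:1]])
E
```

```text
16.7833 [0.268 0.016 0.274] [-0.5 -0.1  0.5] [0.781 0.624 0.01  0.013]
[('tub', array([0.059, 0.005, 0.009]), 0.59), ('clamp_knob', array([ 0.105, -0.002,  0.183]), 0.56)]
[('tub', array([0.061, 0.004, 0.004]), 0.56), ('clamp_knob', array([ 0.104, -0.005,  0.178]), 0.73)]
spare_tub [array([ 0.698, -0.144,  0.001]), array([ 0.699, -0.146,  0.   ])]
apple_red [array([ 0.555, -0.059, -0.001]), array([ 0.42 , -0.026, -0.005])]
apple_yellow [array([0.447, 0.074, 0.001]), array([ 0.45 ,  0.077, -0.   ])]
spray [array([0.696, 0.35 , 0.001])]
label_roll [array([ 0.671, -0.365,  0.003]), array([ 0.672, -0.365,  0.003])]
jar [array([ 0.37 , -0.432,  0.002]), array([ 0.372, -0.432,  0.003])]
```

View pics/m8.png

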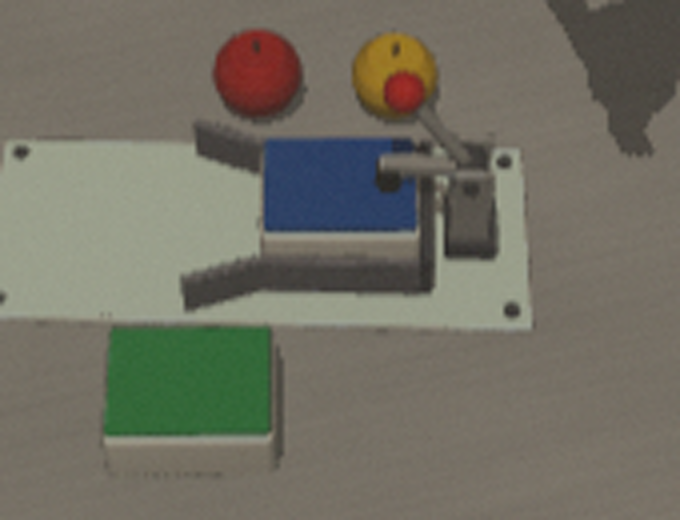

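The lever lies over towards the tub (knob at (404,92)), the foot is on the lid at (388,180), and the tub is against the stop. The other things are where they stood, and the arm is clear.

```bash
python3 -c "
from station import workorder
print(workorder.sign_off())"
```

```text
the job is handed in; nothing more can be done
None
```

The tub is against the end stop, the clamp is snapped over with its foot on the lid, and the job is handed in. It took about 17–18 s of the 51 s allowed.

**What went off plan**
- **First push at the tub:** it moved the tub about 15 mm, then the half-open fingers slid over the lid, touching with about 1 N. The lid looked lower in the pictures than the stated 65 mm tub height would put it. I never settled why. Pushing again lower worked.
- **First pass at the knob:** the fingers drifted up and sideways and missed it without contact. The second pass, done in shorter steps, threw the lever.

**Last checks**
- **Tub:** its centre is at jig x of about 0.060 and y of about 0.004, as both cameras show. The measured force rose to about 19 N when it met the stop, before the clamp was thrown.
- **Clamp:** the knob is at x of about 0.104, z of about 0.18, which is the clamped position. The last picture shows the foot on the lid.
- **Other things:** all are where they started, to within a few mm, with two gaps:
  - The top camera's red apple position landed on the jig, a false detection. The scene camera and the picture both show the apple in its place.
  - The spray bottle was found by the top camera only, unmoved.

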